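Refit the dust filter and press its cover home

ROBOT

A 6-joint arm with a two-finger parallel gripper is mounted at the origin on the work surface. World frame = base frame: x ahead of the robot, y to its left, z up, the work surface at z = 0. Lengths are in m, angles in rad, forces in N, time in s.
With the tool pointing down it reaches from about 0.35 to 0.975 m from the base axis. Payload 4.9 kg.
Tool frame: the origin (TCP) lies midway between the tips of the shut fingers; the grasp point (between the pads) lies 19 mm behind it; z points along the fingers, y is the line along which they close (so a half turn about z gives the same grasp; the last joint's range is limited). The gripper opens to 85 mm and grips with 20 to 120 N. Pads are 22 mm wide; open, the fingers measure 114 mm over their backs; the gripper's body (76 mm by 85 mm) begins 54 mm behind the grasp point. The pads swing forward as they close: fully open they stand 13 mm farther back than shut.
Start: joints at [-1.441, 0.053, 1.613, -0, 1.476, -0.119], TCP at [0.154, -0.606, 0.231] pointing down, gripper open.
Joint ranges: [-3.01, 3.01], [-1.01, 2.22], [0.06, 2.58], [-1.02, 4.17], [0.09, 2.62], [-3.14, 3.14]. Speed limits (rad/s): [2.57, 2.57, 3.14, 3.14, 3.14, 3.14].

INTERFACE

Orientations are given as a unit quaternion [x, y, z, w].
In Python, from rig import manip gives the robot as it stands. The module is installed in compiled form; this text tells all that it offers. Calls block until the motion is done:
- manip.movep(position, orientation): joint-space move of the TCP to a pose.
- manip.move_l(position, v=0.15, rot=None): straight line of the TCP; rot=None keeps the orientation; v is the mean speed in m/s.
- manip.set_joints(angles): joint-space move.
- manip.command_gripper(opening, squeeze=None): finger opening in m; squeeze is the grip in N (None keeps the last); returns when the fingers have stopped.
- manip.sleep(seconds).
- manip.solve_ik(position, orientation): joint angles nearest the present ones, or None.
- manip.read_camera(name): name is "scene" or "side" or "wrist"; returns a dict with "image" (420x560x3 uint8, red, green, blue), "fx", "fy", "cx", "cy" (pixels), "cam_to_world" (4x4, takes a point from camera to world coordinates). Camera axes: x right, y down, z forward; pixel columns grow to the right and rows downward; lengths in m; the calibration is good to about 2 mm. A picture is of the moment at which its call begins. There is no depth.
A pose or a line that the arm cannot do raises manip.MotionError and nothing moves.
- manip.hand_in(): hands the job in; it is judged then, once.
Readings, each from a call of its own:
- manip.get_time_s(): time.
- manip.get_q(): joint angles.
- manip.get_dq(): joint speeds.
- manip.get_effort(): joint torques, N m.
- manip.get_ee_pos(): TCP position.
- manip.get_tcp_rot(): TCP orientation.
- manip.get_force(): force on the tool from outside, world axes, zero at the start.
- manip.get_ft_torque(): the same for the moment, N m.
- manip.get_grip_width(): finger opening in m.
- manip.get_gripper_force(): force on a finger pad.
Only numpy, scipy, OpenCV 4.12 (cv2) and the standard library are available. Lean on these libraries where they do the work, as an engineer would, in place of code of your own. Each camera call takes 0.05 s, during which the arm holds its last target. There are 200 camera calls.

TASK

Take the wide filter out of the wooden drying rack and slide it on edge all the way down into the guide slot inside the dust filter box; leave the narrow filter alone. Then swing the box's cover down and turn its wing fastener until the blade lies along the cover's front edge, so that its tongue lines up with the slot in the frame and can drop through. Finish by pressing the cover fully home against its springy seal and keep holding it pressed there, fastener still lined up and not locked, while I fit the corner screws: do not let go at the end.

Things in the scene. Friction and masses are not known exactly. Their poses are not given: they have to be found in the camera images.
- filterbox: Grey sheet-steel filter box fixed on the bench, open on top. Origin: centre of its underside; x to its back (hinge side), y left, z up. Housing 160 (x) by 210 (y) mm, walls 4 mm, inner floor 10 mm and rim 110 mm above the bench; duct stubs, 80 mm diameter, stick out 26 mm on both y sides. A rim flange 220 mm wide (y) runs along the front, x -130 to -80 mm, top level with the rim.
- guide_seat (a point): Middle of the guide slot on the box's inner floor, where the middle of the filter's lower edge belongs; box axes. The slot runs along the box's x: a U guide on the front and the back wall, 152 mm between the walls, 21 mm between the rails, which reach 14 mm in from the walls and 60 mm up; above them flared lead-ins to 78 mm up, about 37 mm wide at the mouth.
- key_slot (a point): Centre of the keyed slot in the box's front flange, on the flange's top face, 105 mm before the box's centre; 32 mm along the box's y by 11 mm along x, flange 6 mm thick. Behind it, along the front rim, a rubber seal strip stands 4 mm proud and yields 1 mm per 2.5 N.
- cover (a joint): Cover angle, rad: 0 = flush on the frame, 1.57 = upright; starts about upright. Aluminium plate 222 mm from hinge to free edge, 224 mm wide, 6 mm thick, 0.35 kg; its stiff hinge (0.45 N m) keeps it where left. Fastener not lined up: its tongue stops the cover at about 0.07. Lined up but not pressed: the seal holds it at 0.01 to 0.025. Pressing it flush takes about 8 N at the wing; then it meets the hard frame.
- cover_hinge (a point): Middle of the hinge line (along the box's y) at the back of the rim, 90 mm behind the box's centre, 110 mm above the bench, in the plane of the cover's underside. Axes of the cover: -x from the hinge to the free edge, z out of its outer face (up when shut).
- cover_edge (a point): Middle of the cover's free edge, half-way through its thickness, 222 mm from the hinge; axes of the cover. When open, the outer face with the wing looks to the back, away from the box's front.
- wing (a joint): Angle of the quarter-turn wing fastener, rad: 0 = lined up with the slot (blade along the cover's front edge, between two small dark marks; a stop), 1.57 = square to it (other stop). Grows anticlockwise seen from above the shut cover: turn it clockwise to line up. The tongue enters the slot within about 0.15 of 0. Friction 0.04 N m.
- wing_grip (a point): On the wing's axis, 20 mm above the cover's outer face and 195 mm from the hinge; y along the blade, z along the axis. Black blade 36 mm long, 9 mm thick, from 4 to 30 mm above the cover, on a disc of 30 mm diameter, 4 mm high. Under the cover a steel tongue, 27 mm long, 7 mm thick, parallel to the blade, reaches 14 mm below the underside.
- filter_wide_center (a point): Centre of the wide pleated filter in its grey frame, standing on edge: 144 mm long (x), 16 mm thick (y), 94 mm high (z), 0.11 to 0.23 kg. Grip it across its thickness by the top rail (34 mm high).
- filter_narrow_center (a point): Centre of the narrow filter of the same make in the rack's other groove: 100 mm long (x), 16 mm thick, 94 mm high. Stays there.
- rack: Wooden drying rack fixed on the bench, 160 (x) by 140 (y) by 28 mm high; origin the centre of its underside. Two grooves along its x, 21 mm wide, 18 mm deep, 77 mm apart, hold the filters on edge, lower edges 10 mm above the bench.
Mind the look-alikes: they are no part of the job. What is shaped like the part that bears filter_wide_center but orange or purple is not meant.

How it is judged:
On the way, in this order (a step that is already met when the one before it is completed fails the run):
1. the wide filter stands fully down in the guide slot, let go, with the cover still open (z of filter_wide_center in the frame of guide_seat below 0.051 m and horizontal distance between filter_wide_center and guide_seat below 0.008 m and angle between the x axis of filter_wide_center and the x axis of guide_seat, either way round below 0.1 rad and angle between filter_wide_center's own z axis and vertical below 0.1 rad and contact force between the fingers and filter_wide below 0.2 N and value of joint cover above 0.5 rad), for 0.2 s.
2. the cover is down and its wing fastener is lined up with the slot (value of joint cover below 0.11 rad and value of joint wing below 0.2 rad), for 0.1 s.
At the end, for the whole second after the job is handed in: Gripper holds the cover flush (hinge under 0.007 rad, fingers bearing on cover or wing with over 3 N), wing lined up within 0.25 rad; wide filter fully down in the guide slot (within 8 mm horizontally of its middle, at most 4 mm short of the floor, square and upright within 0.1 rad) (value of joint cover below 0.007 rad and value of joint wing below 0.25 rad and contact force between the fingers and cover above 3 N and z of filter_wide_center in the frame of guide_seat below 0.051 m and horizontal distance between filter_wide_center and guide_seat below 0.008 m and angle between the x axis of filter_wide_center and the x axis of guide_seat, either way round below 0.1 rad and angle between filter_wide_center's own z axis and vertical below 0.1 rad); the arm keeps its last pose, push and grip.
It fails at once if the narrow filter is disturbed (distance of filter_narrow_center from where it was at the start of the episode above 0.02 m).
It also fails if it takes over 72 s, if anything falls off the work surface, if the arm or the gripper's body presses on something with over 40 N, if the wrist force passes 120 N, or if a joint passes its speed limit or range.

## Working session

There is one attempt and no reset: what is moved stays moved. The work goes in short steps, each a Python script; the robot and the scene stay as the last script left them, time stands still between calls to the robot, and variables do not carry over. Pictures are saved under pics/ and viewed, at most 10 in all, crops included, and the job is handed in when it is done.

```bash
mkdir -p pics; cat > h.py <<'E'
import numpy as np, cv2, pickle
from scipy.spatial.transform import Rotation as R
def ray(c,uv):
    T=np.array(c["cam_to_world"]); d=np.array([(uv[0]-c["cx"])/c["fx"],(uv[1]-c["cy"])/c["fy"],1.])
    d=T[:3,:3]@d; return T[:3,3],d/np.linalg.norm(d)
def onz(c,uv,z):
    o,d=ray(c,uv); return o+d*(z-o[2])/d[2]
def tri(obs):
    A=np.zeros((3,3));b=np.zeros(3);P=[]
    for c,uv in obs:
        o,d=ray(c,uv); M=np.eye(3)-np.outer(d,d); A+=M;b+=M@o;P.append((o,M))
    p=np.linalg.solve(A,b); return p,max(np.linalg.norm(M@(p-o)) for o,M in P)
def proj(c,p):
    T=np.linalg.inv(np.array(c["cam_to_world"])); q=T[:3,:3]@np.array(p)+T[:3,3]
    return np.array([c["fx"]*q[0]/q[2]+c["cx"],c["fy"]*q[1]/q[2]+c["cy"]])
def down(yaw): # tool z down, tool y axis at world angle yaw
    y=np.array([np.cos(yaw),np.sin(yaw),0]);z=np.array([0,0,-1.]);x=np.cross(y,z)
    return R.from_matrix(np.stack([x,y,z],1)).as_quat()
def save(c,n): pickle.dump(c,open(n+'.pkl','wb')); cv2.imwrite('pics/'+n+'.png',c["image"][:,:,::-1])
def load(n): return pickle.load(open(n+'.pkl','rb'))
E
python3 - <<'E'
from h import *
from rig import manip
for n in("scene","side"):
    c=manip.read_camera(n); save(c,n+'0'); print(n,np.round(c["cam_to_world"],3).tolist(),c["fx"],c["cx"],c["cy"])
a=np.vstack
E
```

```text
scene [[0.623, 0.432, -0.652, 1.195], [0.782, -0.341, 0.522, -0.627], [0.003, -0.835, -0.55, 0.736], [0.0, 0.0, 0.0, 1.0]] 446.90232479373805 274.7140676278005 206.46020437709154
side [[-0.83, -0.428, 0.358, -0.013], [-0.558, 0.628, -0.543, 0.599], [0.008, -0.651, -0.759, 1.007], [0.0, 0.0, 0.0, 1.0]] 535.5126142397963 279.57314387743287 214.94029880365824
```

View pics/scene0.png

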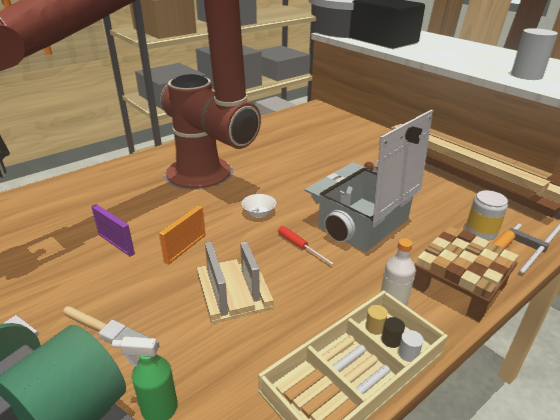

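View pics/side0.png

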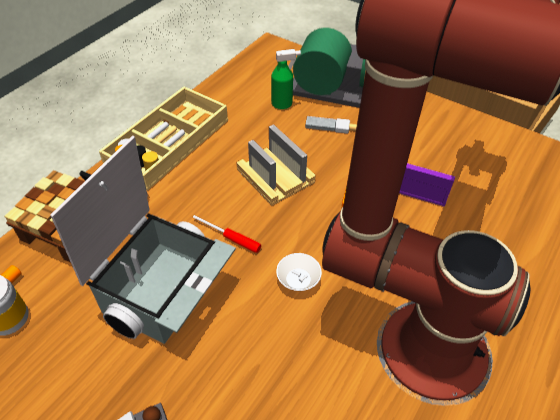

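Both views agree. Candidates in the scene picture are the long grey filter at (215,278), the short grey one at (250,270), an orange one at (183,233) and a purple one at (113,229). By the description, I want the long grey one. The box is at (365,205) with its flange facing the robot and the cover upright. The wing is at (413,135).

```bash
python3 - <<'E'
from h import *
a=load('scene0')["image"];b=load('side0')["image"]
def cr(im,x,y,s):
    return cv2.resize(im[y:y+int(.75*s),x:x+s],(400,300),interpolation=cv2.INTER_CUBIC)
o=np.vstack([np.hstack([cr(a,180,240,100),cr(b,225,120,100)]),np.hstack([cr(a,295,105,200),cr(b,40,130,240)])])
cv2.imwrite('pics/crop.png',o[:,:,::-1])
E
```

```text
(no output)
```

View pics/crop.png

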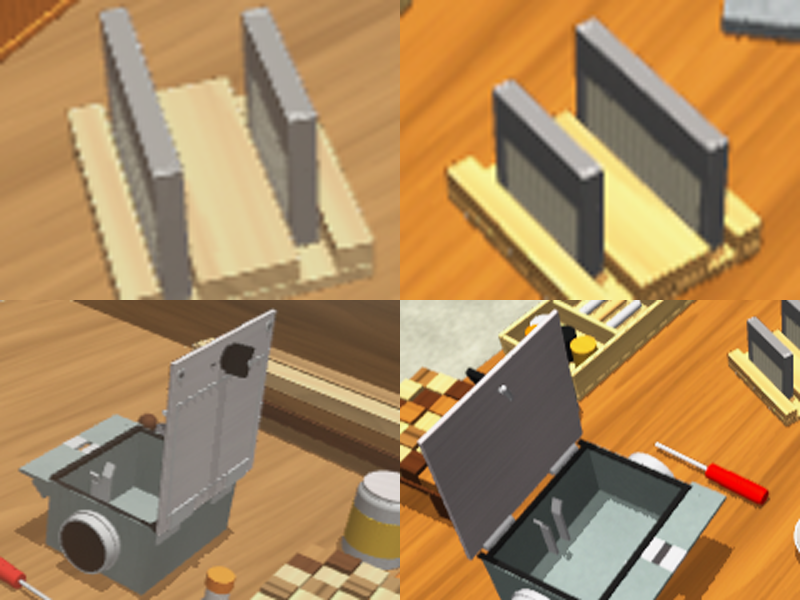

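The crop confirms it. The wide filter is the longer grey one on the left in the scene view, with top corners at about (205,243) and (225,282). It is on the right in the side view, at (269,125) to (307,155). The flange slot is at about (199,282) in the side view.

```bash
python3 - <<'E'
from h import *
a=load('scene0');b=load('side0')
f=lambda c,l,z:[np.round(onz(c,p,z),3).tolist() for p in l]
print('sc',f(a,[(219.25,283),(225.5,282),(205.5,243),(211.75,243)],.104))
print('si',f(b,[(268.75,125),(274.25,124.5),(301.25,157),(306.75,155)],.104))
print('narrow sc',f(a,[(252,270),(258.5,269),(241,243.5),(247,243)],.104)); print('narrow si',f(b,[(249,145),(254,140.5),(270,165),(275,161)],.104))
print('flange sc',f(a,[(305,190),(359,163.5)],.11),'si',f(b,[(235,247),(165,340),(199,282)],.11))
print('cover top',tri([(a,(381,137.5)),(b,(131.8,137))]),tri([(a,(381,137.5)),(b,(52,212))]),tri([(a,(432,111)),(b,(52,212))]))
E
```

```text
sc [[0.598, -0.294, 0.104], [0.604, -0.282, 0.104], [0.467, -0.247, 0.104], [0.476, -0.236, 0.104]]
si [[0.607, -0.286, 0.104], [0.597, -0.296, 0.104], [0.473, -0.232, 0.104], [0.466, -0.246, 0.104]]
narrow sc [[0.608, -0.218, 0.104], [0.614, -0.206, 0.104], [0.519, -0.185, 0.104], [0.526, -0.173, 0.104]]
narrow si [[0.604, -0.195, 0.104], [0.604, -0.216, 0.104], [0.521, -0.166, 0.104], [0.518, -0.184, 0.104]]
flange sc [[0.442, 0.08, 0.11], [0.428, 0.308, 0.11]] si [[0.438, 0.083, 0.11], [0.415, 0.327, 0.11], [0.445, 0.193, 0.11]]
cover top (array([0.64524083, 0.10939882, 0.32929331]), np.float64(0.0021356934150736384)) (array([0.59962462, 0.26944561, 0.28667253]), np.float64(0.06632416906248852)) (array([0.62225177, 0.32304179, 0.33068735]), np.float64(0.0003750084691021524))
```

```bash
cat >> h.py <<'E'
def best(manip,p,yaw):
    L=[]
    for y in (yaw,yaw+np.pi):
        q=manip.solve_ik(p,down(y))
        if q is not None: L.append((abs(q[5]),y,q))
    return min(L,key=lambda t:t[0])
E
python3 - <<'E'
from h import *
from rig import manip
print(np.round(R.from_quat(manip.get_tcp_rot()).as_matrix(),2).tolist())
for n,p,yaw in(('wf1',(.49,-.25,.36),np.radians(70.7)),('wf2',(.56,-.27,.36),np.radians(70.7)),('wb1',(.47,.19,.40),np.pi/2+.08),('wb2',(.42,.12,.36),np.pi/2+.08)):
    m=best(manip,p,yaw); print(n,np.round(m[1],2),np.round(m[2],2)); manip.movep(p,down(m[1])); manip.sleep(.2)
    c=manip.read_camera('wrist'); save(c,n)
print(manip.get_time_s(),np.round(c["cam_to_world"],3).tolist())
ims=[load(n)["image"] for n in('wf1','wf2','wb1','wb2')]
ims=[cv2.resize(i,(400,300),interpolation=cv2.INTER_AREA) for i in ims]
cv2.imwrite('pics/w4.png',np.vstack([np.hstack(ims[:2]),np.hstack(ims[2:])])[:,:,::-1])
E
```

```text
[[0.97, 0.25, -0.0], [0.25, -0.97, 0.0], [0.0, -0.0, -1.0]]
wf1 4.38 [-0.61 -0.17  1.62 -0.    1.7   1.3 ]
wf2 4.38 [-0.57  0.    1.45 -0.    1.69  1.34]
wb1 1.65 [ 0.24 -0.27  1.64 -0.    1.78 -1.41]
wb2 1.65 [ 0.11 -0.45  1.84 -0.    1.76 -1.54]
6.1333 [[-0.081, 0.943, 0.324, 0.337], [0.997, 0.076, 0.026, 0.115], [0.0, 0.325, -0.946, 0.503], [0.0, 0.0, 0.0, 1.0]]
```

View pics/w4.png

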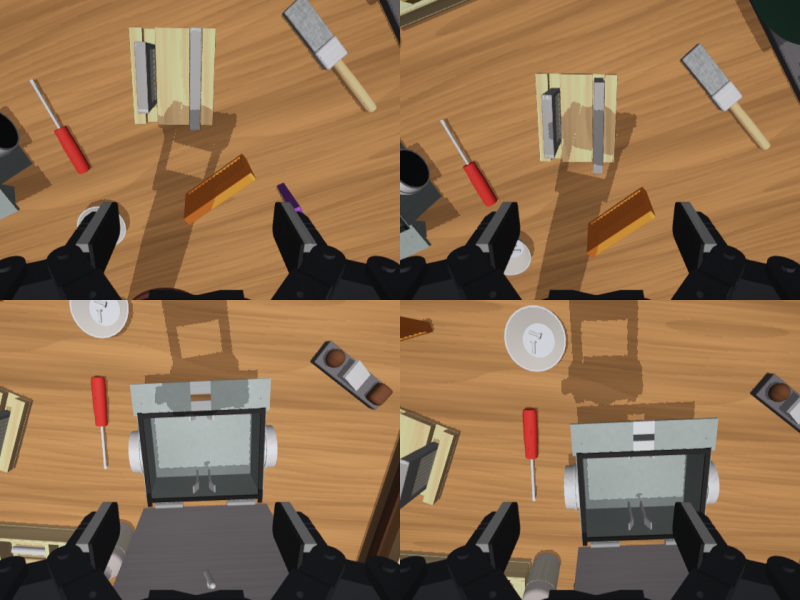

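The wrist pictures show the wide filter at the right groove (wf1 about (195,80) in its half, wf2 (598,125)), the box with flange slot (wb1 (201,397), wb2 (644,437)) and the back-wall guide lead-ins (wb1 (205,480), wb2 (640,515)).

```bash
python3 - <<'E'
from h import *
def cr(n,x,y,s):
    return cv2.resize(load(n)["image"][y:y+int(.75*s),x:x+s],(400,300),interpolation=cv2.INTER_CUBIC)
o=np.vstack([np.hstack([cr('wf1',170,35,200),cr('wf2',180,100,200)]),np.hstack([cr('wb1',165,120,240),cr('wb2',230,165,240)])])
cv2.imwrite('pics/crop2.png',o[:,:,::-1])
E
```

```text
(no output)
```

View pics/crop2.png

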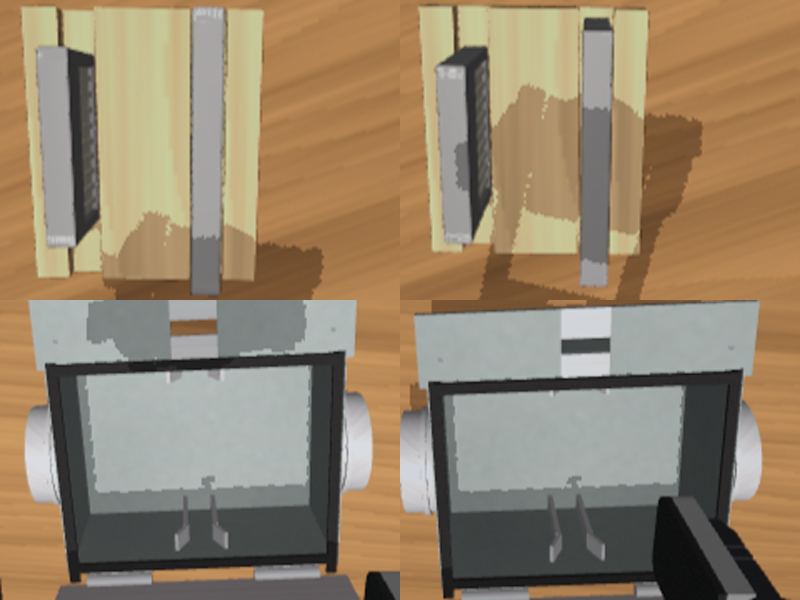

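```bash
python3 - <<'E'
from h import *
f1,f2,b1,b2,sc,sd=[load(n) for n in('wf1','wf2','wb1','wb2','scene0','side0')]
P=lambda s,*o:print(s,*[ (np.round(x,4).tolist() if not np.isscalar(x) else round(float(x),4)) for x in tri(o)])
P('farL',(f1,(265.5,39)),(f2,(272,115)));P('farR',(f1,(282,39)),(f2,(286,115)))
P('nearL',(f1,(266,182)),(f2,(270.5,243)));P('nearR',(f1,(279.5,182)),(f2,(283.5,243)))
for c,l in((f1,[(265.5,39),(282,39),(266,182),(279.5,182)]),(f2,[(272,115),(286,115),(270.5,243),(283.5,243)])):
    q=np.array([onz(c,u,.104) for u in l]); print(q.mean(0)[:2],np.degrees(np.arctan2(*(q[:2].mean(0)-q[2:].mean(0))[1::-1])),np.linalg.norm(q[0]-q[2]))
A=lambda n,i,s:(n,((i[0])/5*3+s[0],(i[1]-300)/5*3+s[1]))
w1=lambda x,y:A(b1,(x,y),(165,120)); w2=lambda x,y:A(b2,(x-400,y),(230,165))
P('slot',w1(193.5,327),w2(585.5,347)); print(onz(*w1(193.5,327),.11),onz(*w2(585.5,347),.11),onz(sd,(199,282),.11))
P('leadback L',w1(176,550),w2(549,560));P('leadback R',w1(228,549),w2(606,559))
P('leadfront',w1(195,375),w2(582,388))
P('TL',w1(46,365),w2(428,384));P('TR',w1(345,352),w2(742,370));P('BL',w1(73,582),w2(443,590))
for n in (w1(46,365),w1(345,352),w1(335,572),w1(73,582),w2(428,384),w2(742,370),w2(443,590),w2(414,314),w2(759,302)): print(np.round(onz(*n,.112),4))
E
```

```text
farL [0.6049, -0.2816, 0.0989] 0.0007
farR [0.5998, -0.296, 0.0981] 0.0001
nearL [0.4709, -0.2332, 0.105] 0.0
nearR [0.466, -0.2472, 0.1051] 0.0001
[ 0.53510622 -0.26419661] -19.837213479474286 0.14217831061891983
[ 0.5354022  -0.26464779] -20.022335375412545 0.14340190935215483
slot [0.4477, 0.1964, 0.1124] 0.0004
[0.44768378 0.19672419 0.11      ] [0.44869091 0.19664172 0.11      ] [0.44457493 0.19349077 0.11      ]
leadback L [0.6347, 0.1987, 0.0784] 0.0
leadback R [0.6257, 0.2408, 0.0858] 0.0008
leadfront [0.484, 0.2017, 0.092] 0.0007
TL [0.4824, 0.0965, 0.1089] 0.0005
TR [0.457, 0.3029, 0.1068] 0.0
BL [0.6689, 0.1161, 0.081] 0.001
[0.4814 0.0975 0.112 ]
[0.4561 0.3015 0.112 ]
[0.6259 0.3216 0.112 ]
[0.6508 0.12   0.112 ]
[0.4817 0.0963 0.112 ]
[0.4554 0.3004 0.112 ]
[0.6436 0.1167 0.112 ]
[0.4352 0.0847 0.112 ]
[0.4099 0.3012 0.112 ]
```

```bash
cat >> h.py <<'E'
B=np.array([.553,.2096,0]); BY=.122; BR=R.from_euler('z',BY).as_matrix()
box=lambda x,y,z: B+BR@np.array([x,y,z])
E
python3 - <<'E'
from h import *
from rig import manip
g=np.array([.5352,-.2644]); yf=np.radians(70.1)
manip.command_gripper(.045,60)
manip.movep([*g,.20],down(yf)); manip.move_l([*g,.072],v=.1)
manip.command_gripper(.0,60); print('w',manip.get_grip_width(),manip.get_gripper_force(),manip.get_ee_pos(),manip.get_force())
manip.move_l([*g,.25],v=.15); print('lift',manip.get_grip_width(),manip.get_force())
manip.movep(box(-.05,0,.26),down(np.pi/2+BY)); manip.move_l(box(0,0,.26)); manip.move_l(box(0,0,.19),v=.1)
print(manip.get_time_s(),np.round(manip.get_force(),2),manip.get_ee_pos(),box(0,0,.19))
save(manip.read_camera('side'),'sideA'); save(manip.read_camera('scene'),'sceneA')
a=load('sceneA')["image"];b=load('sideA')["image"]
cr=lambda im,x,y,s:cv2.resize(im[y:y+int(1.0*s),x:x+s],(400,400),interpolation=cv2.INTER_CUBIC)
cv2.imwrite('pics/A.png',np.hstack([cr(a,290,80,180),cr(b,40,120,230)])[:,:,::-1])
E
```

```text
w 0.015046989089633063 58.966344594955444 [ 0.53564049 -0.26476462  0.07273874] [-0.62261471 -0.06734303  2.39699478]
lift 0.015342027980234839 [ 0.26451477  0.55202462 -2.72625078]
14.3833 [ 0.55 -0.71 -2.23] [0.55346309 0.20972707 0.19078072] [0.553  0.2096 0.19  ]
```

View pics/A.png

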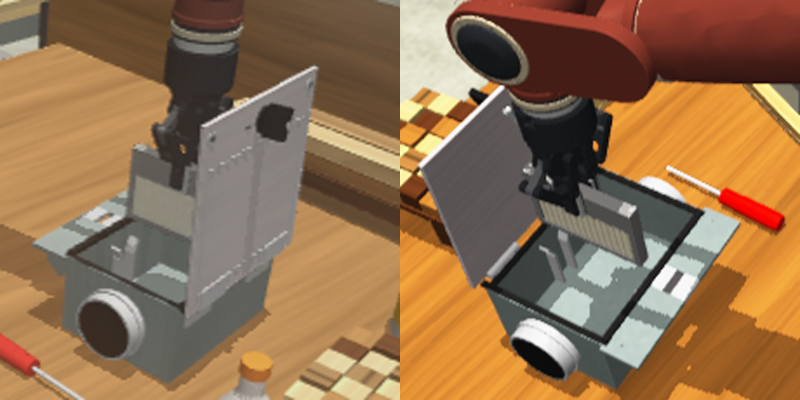

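The filter is held above the box. The front rails show in the scene crop at (125,245) and the back rails in the side crop at (555,240). I'll check those against the expected projections, then lower the filter.

```bash
python3 - <<'E'
from h import *
from rig import manip
a=load('scene0');b=load('side0')
print('side back mouth exp',proj(b,box(.07,-.0185,.088)),proj(b,box(.07,.0185,.088)),'meas',[(40+.575*145,120+.575*247),(40+.575*165,120+.575*232)])
print('scene front mouth',proj(a,box(-.07,-.0185,.088)),proj(a,box(-.07,.0185,.088)),'meas',[(290+.45*112,80+.45*250),(290+.45*132,80+.45*236)])
z=.19
f0=np.array(manip.get_force())
while z>.0735:
    z=max(z-.008 if z<.16 else z-.03,.0735); manip.move_l(box(0,0,z),v=.06)
    f=np.array(manip.get_force())-f0
    if np.linalg.norm(f)>1.5: print(round(z,4),np.round(f,2),np.round(manip.get_ee_pos()-box(0,0,z),4))
    if f[2]>12: break
print(z,manip.get_ee_pos(),manip.get_time_s(),np.round(manip.get_ft_torque(),2))
E
```

```text
side back mouth exp [132.73170567 249.91047314] [121.91806611 262.50233098] meas [(123.375, 262.025), (134.875, 253.39999999999998)]
scene front mouth [342.87175699 191.36421356] [350.84326499 186.50959813] meas [(340.4, 192.5), (349.4, 186.2)]
0.16 [ 1.02  1.13 -0.5 ] [-0.0001 -0.     -0.0003]
0.074 [-0.78  1.81 -0.04] [-0.0003 -0.0001 -0.0005]
0.0735 [0.55297696 0.20960196 0.07353715] 18.0167 [ 0.   -0.01  0.05]
```

```bash
python3 - <<'E'
from h import *
from rig import manip
f0=np.array(manip.get_force())
for z in(.0725,.0715,.0705):
    manip.move_l(box(0,0,z),v=.03); f=np.array(manip.get_force())-f0; print(z,np.round(f,2))
    if f[2]>3: break
manip.command_gripper(.045,60); manip.sleep(.4); print(manip.get_gripper_force(),np.round(np.array(manip.get_force())-f0,2))
manip.move_l(box(0,0,.25),v=.2); manip.move_l(box(-.10,0,.36),v=.2); manip.sleep(.1)
c=manip.read_camera('wrist');save(c,'wC'); s=manip.read_camera('side');save(s,'sC');print(manip.get_time_s())
for n in('x',):
  for p in(box(-.072,-.008,.104),box(-.072,.008,.104),box(.072,.008,.104),box(.072,-.008,.104)): print(np.round(proj(c,p)),np.round(proj(s,p)))
k=proj(c,box(0,0,.1)).astype(int);x=max(0,k[0]-100);y=max(0,min(k[1]-75,270))
print(x,y)
A=cv2.resize(c["image"][y:y+150,x:x+200],(600,450),interpolation=cv2.INTER_CUBIC)
cv2.imwrite('pics/C.png',A[:,:,::-1])
E
```

```text
0.0725 [2.14 0.83 0.82]
0.0715 [-3.37 -0.95  7.51]
0.0 [ 0.3  -0.24  2.4 ]
21.4417
[266. 188.] [185. 275.]
[281. 188.] [181. 280.]
[280. 303.] [123. 254.]
[267. 303.] [127. 249.]
173 172
```

View pics/C.png

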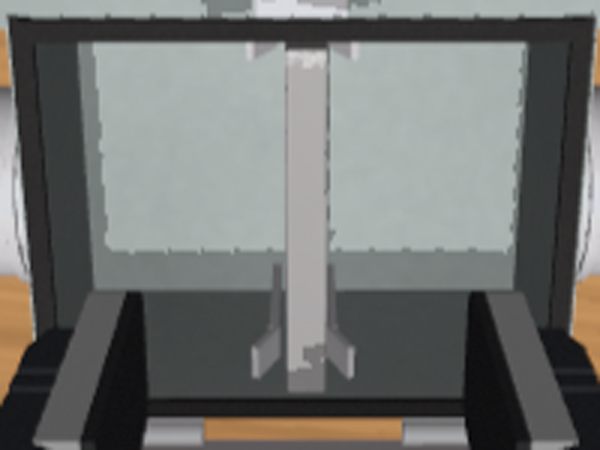

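The filter sits centred between the back rails, with its top-rail ends at (307,50) and (306,385) in the crop. That matches the projection within 1 px. Next I'll swing the cover from behind.

```bash
python3 - <<'E'
from h import *
from rig import manip
manip.command_gripper(0,40)
y=-.065; hx=.011; r=.185
def tcp(th,g=0): 
    return box(.09-r*np.cos(th)+(.006+g)*np.sin(th)+hx, y, .11+r*np.sin(th)+(.006+g)*np.cos(th))
s=tcp(1.8)
manip.move_l(box(-.08,y,.44),v=.25); manip.move_l([*box(.16,y,0)[:2],.44],v=.25)
manip.move_l([s[0],s[1],.44],v=.2); manip.move_l(s,v=.15); manip.sleep(.1)
f0=np.array(manip.get_force()); print(f0,manip.get_time_s())
for th in np.r_[np.arange(1.65,.3,-.15),np.arange(.3,.05,-.04)]:
    manip.move_l(tcp(th),v=.12); f=np.array(manip.get_force())-f0
    print(round(th,2),np.round(f,1))
    if np.linalg.norm(f)>12: break
print(manip.get_time_s())
save(manip.read_camera('side'),'sD');save(manip.read_camera('scene'),'scD')
E
```

```text
[-0.21984249 -0.11081441 -0.46027622] 25.125
1.65 [1.5 0.5 0. ]
1.5 [-0.4 -0.3  1.1]
1.35 [ 0.8  0.9 -0.2]
1.2 [0.3 0.2 1.2]
1.05 [0.7 0.1 1.1]
0.9 [ 0.7  0.3 -0.1]
0.75 [ 0.8 -0.7  0.3]
0.6 [ 0.2 -0.3  1.2]
0.45 [ 0.2  0.3 -0.3]
0.3 [1.  0.5 0.8]
0.26 [0.4 0.1 0.5]
0.22 [0.6 0.2 1.2]
0.18 [-0.7 -0.   0.8]
0.14 [-0.3  0.7  0.4]
0.1 [0.9 0.  0.6]
0.06 [-0.1  1.   6.8]
30.4583
```

Contact at about 0.06 rad suggests the tongue is on the flange. Next I'll lift and look straight at the wing.

```bash
python3 - <<'E'
from h import *
from rig import manip
p=manip.get_ee_pos(); manip.move_l([p[0],p[1],.25],v=.2)
manip.command_gripper(.045,60)
manip.move_l(box(-.105,0,.30),v=.25); manip.sleep(.1)
c=manip.read_camera('wrist');save(c,'wE')
manip.move_l(box(-.14,-.05,.27),v=.2); manip.sleep(.1)
d=manip.read_camera('wrist');save(d,'wE2'); print(manip.get_time_s())
o=[]
for q in(c,d):
    k=proj(q,box(-.105,0,.14)).astype(int); x=int(np.clip(k[0]-75,0,410)); y=int(np.clip(k[1]-75,0,270)); print(k,x,y)
    o.append(cv2.resize(q["image"][y:y+150,x:x+150],(400,400),interpolation=cv2.INTER_CUBIC))
cv2.imwrite('pics/E.png',np.hstack(o)[:,:,::-1])
E
```

```text
33.1083
[274 186] 199 111
[336 237] 261 162
```

View pics/E.png

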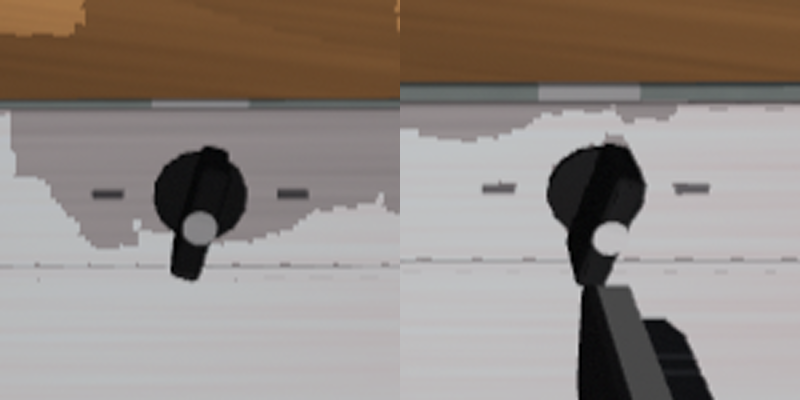

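The cover rests on its tongue. The blade runs from about (217,152) to (185,278) in the left crop, between marks at (108,194) and (292,194), so it is roughly 75° anticlockwise of lined up.

```bash
python3 - <<'E'
from h import *
c=load('wE');d=load('wE2')
u=lambda n,x,y:(c,(199+x*.375,111+y*.375)) if n==1 else (d,(261+(x-400)*.375,162+y*.375))
I=lambda p:BR.T@(p-B)
for z in (.133,.1587):
  for n,pts in((1,[(216,150),(185,278),(200,228)]),(2,[(622,147),(590,285),(611,239)])):
    q=[I(onz(*u(n,*p),z)) for p in pts]; dd=q[0]-q[1]; print(z,n,np.round(q,4).tolist(),'len',np.linalg.norm(dd),'ang',np.arctan2(-dd[0],dd[1]))
print('cap',I(tri([u(1,200,228),u(2,611,239)])[0]))
for s in('108,194;508-9,188','292,194;691,188'):pass
print('marks',I(tri([u(1,108,194),u(2,499,188)])[0]),I(tri([u(1,292,194),u(2,691,188)])[0]))
for z in(.128,): print([np.round(I(onz(*u(1,x,y),z)),4).tolist() for x,y in((108,194),(292,194),(200,101))])
E
```

```text
0.133 1 [[-0.1198, 0.0048, 0.133], [-0.0776, -0.0051, 0.133], [-0.0945, -0.0002, 0.133]] len 0.04335016285289657 ang 1.3409902146629218
0.133 2 [[-0.1194, 0.0065, 0.133], [-0.0738, -0.0007, 0.133], [-0.0895, 0.0049, 0.133]] len 0.046162746799475664 ang 1.4144349113010557
0.1587 1 [[-0.1255, 0.0044, 0.1587], [-0.0868, -0.0046, 0.1587], [-0.1023, -0.0001, 0.1587]] len 0.03972516648690851 ang 1.340990214662922
0.1587 2 [[-0.129, 0.0014, 0.1587], [-0.0876, -0.0051, 0.1587], [-0.1018, 0.0, 0.1587]] len 0.04191704849033116 ang 1.4144349113010555
cap [-0.10277526 -0.00023037  0.16046878]
marks [-0.10488132 -0.02938704  0.1297194 ] [-0.10441883  0.02918862  0.12845853]
[[-0.1043, -0.0296, 0.128], [-0.1043, 0.0292, 0.128], [-0.1341, -0.0002, 0.128]]
```

```bash
cat >> h.py <<'E'
def wpose(th,w,h=.006,tilt=None):
    p=box(.09-.195*np.cos(th)+(.006+h)*np.sin(th),0,.11+.195*np.sin(th)+(.006+h)*np.cos(th))
    t=th if tilt is None else tilt
    a=BR@np.array([0,1,0])
    return p,(R.from_rotvec(a*t)*R.from_quat(down(BY+w))).as_quat()
E
python3 - <<'E'
from h import *
from rig import manip
th=.068; w=1.32
manip.movep(*wpose(th,w,.08)); p,q=wpose(th,w,.006); manip.move_l(p,v=.08,rot=q)
f0=np.array(manip.get_force()); print(np.round(manip.get_q(),2))
manip.command_gripper(0,60); print('w',manip.get_grip_width(),manip.get_gripper_force(),np.round(np.array(manip.get_force())-f0,1),np.round(manip.get_ft_torque(),2),manip.get_time_s())
for w in np.r_[np.arange(1.1,.05,-.2),0.,-.04]:
    manip.movep(*wpose(th,w)); print(round(w,2),np.round(np.array(manip.get_force())-f0,1),np.round(manip.get_ft_torque(),2))
print(manip.get_time_s(),manip.get_grip_width(),np.round(manip.get_ee_pos()-wpose(th,0)[0],4))
E
```

```text
[ 0.26 -0.15  1.97  0.01  1.38 -1.19]
w 0.007764001794161716 61.195467710494995 [-1.3 -7.   4.3] [-0.97  0.22  0.09] 35.05
1.1 [-1.4 -7.9  2.1] [-1.15  0.21  0.04]
0.9 [-1.5 -7.5  2.8] [-1.21  0.24  0.1 ]
0.7 [-1.1 -7.6  2.7] [-1.25  0.2  -0.01]
0.5 [-1.6 -8.6  1.5] [-1.29  0.07  0.02]
0.3 [-0.9 -8.6  1. ] [-1.39  0.1   0.06]
0.1 [-1.9 -8.4  1. ] [-1.48  0.19  0.03]
0.0 [-2.1 -8.7  0.5] [-1.44  0.13  0.12]
-0.04 [-1.9 -9.2  1.4] [-1.37  0.17  0.92]
37.4167 0.007369401526546754 [-0.0005 -0.0024 -0.0002]
```

The blade turned to its stop (Mz rises at -0.04). I'll back off to 0, relieve the side load and press.

```bash
python3 - <<'E'
from h import *
from rig import manip
sh=BR@np.array([0,-.0022,0])
for th in(.068,.05,.03,.015,.005,0,-.005,-.01,-.015,-.02,-.025,-.03):
    p,q=wpose(th,-.01,tilt=max(th,0)); manip.movep(p+sh,q); manip.sleep(.15)
    f=np.array(manip.get_force()); print(th,np.round(f,1),np.round(manip.get_ft_torque(),2),'z',round(manip.get_ee_pos()[2],4),round(manip.get_grip_width(),4))
    if f[2]>28: break
print(manip.get_time_s())
c=manip.read_camera('side');d=manip.read_camera('scene');save(c,'sF');save(d,'scF')
cr=lambda im,x,y,s:cv2.resize(im[y:y+s,x:x+s],(400,400),interpolation=cv2.INTER_CUBIC)
cv2.imwrite('pics/F.png',np.hstack([cr(d["image"],290,100,150),cr(c["image"],60,170,190)])[:,:,::-1])
E
```

```text
0.068 [-4.1 -2.6  1. ] [-0.58  0.66  0.36] z 0.135 0.0077
0.05 [-4.9 -3.3 -3.1] [-0.59  0.51  0.32] z 0.131 0.0078
0.03 [-4.8 -3.4 -2.8] [-0.62  0.52  0.3 ] z 0.1272 0.0079
0.015 [-6.2 -3.2 -0.8] [-0.68  0.76  0.28] z 0.1248 0.0082
0.005 [-7.3 -2.9  2.9] [-0.74  1.03  0.25] z 0.1234 0.0077
0 [-7.9 -3.8  4.3] [-0.76  1.25  0.27] z 0.1228 0.0078
-0.005 [-9.3 -4.4  7.1] [-0.9   1.42  0.25] z 0.1222 0.008
-0.01 [-10.3  -5.1   8.6] [-0.95  1.63  0.26] z 0.1218 0.0077
-0.015 [-13.5  -6.2  13.6] [-1.08  2.04  0.29] z 0.1218 0.0078
-0.02 [-14.9  -6.6  18.3] [-1.22  2.47  0.28] z 0.1217 0.0075
-0.025 [-18.1  -6.9  23.4] [-1.36  2.9   0.3 ] z 0.1217 0.0079
-0.03 [-21.3  -9.   27.6] [-1.62  3.33  0.29] z 0.1216 0.0079
42.2167
```

View pics/F.png

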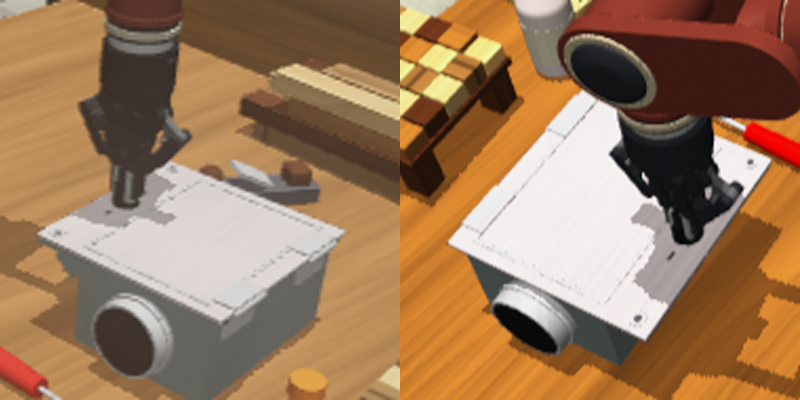

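The cover lies flush on the frame. The height stays at 0.1217 m while the push rises from 9 N to 28 N, and the blade is held lined up between its marks. I'm handing in while still pressing.

```bash
python3 -c "
from rig import manip
print(manip.get_force(),manip.get_gripper_force()); print(manip.hand_in())"
```

```text
[-20.75056722  -7.80681079  28.18696457] 65.09782254695892
the job is handed in; nothing more can be done
None
```

I handed the job in (no verdict came back): the wide filter is fully down in the guide slot, and the cover is held flush with about 28 N, wing lined up and not locked.

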